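# Snug up the drain plug of the mosaic rinse tray

## Robot

A 6-joint arm with a two-finger parallel gripper is mounted at the origin on the work surface. World frame = base frame: x ahead of the robot, y to its left, z up, the work surface at z = 0. Lengths are in mm, angles in rad, forces in N, time in s.
With the tool pointing down it reaches from about 325 to 750 mm from the base axis. Payload 7.6 kg.
Tool frame: the origin (TCP) lies midway between the tips of the shut fingers; the grasp point (between the pads) lies 19 mm behind it (robot.grasp_offset is the distance from the TCP to the grasp point, in mm); x points along the fingers, y is the direction in which the jaws open and shut, and the axes are right-handed (so a half turn about x gives the same grasp; the last joint's range is limited). The gripper opens to 85 mm and grips with 20 to 120 N. Pads are 22 mm wide; open, the fingers measure 114 mm over their backs; the gripper's body (76 mm by 85 mm) begins 54 mm behind the grasp point. The pads swing forward as they close: fully open they stand 13 mm farther back than shut.
Start: joints at [1.242, 0.052, 1.401, -0, 1.689, -0.07], TCP at [134.341, 507.541, 231.323] pointing down, gripper open.
Joint ranges: [-2.9, 2.9], [-0.91, 2.17], [0.12, 2.37], [-1.06, 4.2], [0.26, 2.73], [-2.93, 2.93]. Speed limits (rad/s): [2.57, 2.57, 3.01, 3.14, 3.14, 3.14].

## Interface

Orientations are given as a unit quaternion [x, y, z, w].
In Python, from cell import robot gives the robot as it stands.
- The arm moves only by the shell command python3 -m creep 'ROWS' [FORCE]. ROWS is JSON, a list of rows, each a list of 3 entries, a list of its own where there are three numbers: the shift along the tool's x, y, z in mm, then the turn about the tool's x in degrees, then the closure in counts, from 0 (fully open) to 255 (shut). In form: [[[x, y, z], spin, jaw], ...]. A call has 1 to 12 rows; each row shifts and turns the commanded pose from where the row before left it, along the tool's axes as they then stand; what a row does not reach is not made up. A row lasts 1/8 s, in which the tool goes at most 62.5 mm and 10.7 degrees, less where a joint would pass 70% of its speed; a pose out of reach is approached as far as the arm can. A call is refused whole if a number of a shift passes 62.5 or a number of a turn 10.7, either way. A call with a gripper value outside its range is refused whole. The fingers move at their own pace and stop on an object; FORCE is the grip in N (left out, the last holds). Time passes only in rows, so rows that do not move let the fingers close. It gives the time, the measured TCP pose, the force and the opening at its end, in the units of the state.
- robot.read_state(): the state, without advancing time (a new reading comes with each control period).
- robot.grab_frame(name): name is "scene" or "top" or "wrist"; returns the picture (480x640x3 uint8, red, green, blue); there is no depth.
- robot.calibration(name): a dict with "fx", "fy", "cx", "cy" (pixels), "R" (3x3) and "t" (3): a world point X has camera coordinates R X + t. Camera axes: x right, y down, z forward; pixel columns grow to the right and rows downward; lengths in mm; the calibration is good to about 2 mm. A picture is of the moment at which its call begins: read the wrist's pose just before it. calibration takes no time and is no camera call; for the wrist camera it gives the pose at the moment of the call.
- robot.sign_off(): hands the job in, once; it reports no verdict.
The state is a dict: "time_s": time; "joint_positions": joint angles; "dq": joint speeds; "effort": joint torques, N m; "tcp_pos": TCP position; "tool_rot": TCP orientation; "contact_force": force on the tool from outside, world axes, zero at the start; "torque": the same for the moment, N m; "grip_width": opening from 0.0 (shut) to 1.0 (fully open).
Only numpy, scipy, OpenCV 4.12 (cv2) and the standard library are available. Lean on these libraries where they do the work, as an engineer would, in place of code of your own. Each camera call takes 0.05 s, during which the arm holds its last target.

## Task

The rinse tray's drain plug, the brass one with the flat wing head, has only been started in its tapered thread. Turn it clockwise until it goes firmly snug and then a few degrees more so that it stays tight, but do not crank it round beyond that. Leave the square-headed plug in the other bay untouched, and let go when you are done.

Things in the scene. Friction and masses are not known exactly. Their poses are not given: they have to be found in the camera images.
- plug_grip (a point): Middle of the loose brass plug's wing head: an upright flat bar 46 mm long (x), 12 mm thick (y), 26 mm tall, from 14 mm below this point to 12 mm above, on a 13 mm neck; a 24 mm hexagonal collar's top is 24 mm below. 46 mm above the tray floor, on the turning axis (z, up). Tightens clockwise from above; goes snug 20 to 52 degrees from where it starts, different each time, so one grasp does.
- seat (a joint): How far (rad of turning) the winged plug is driven beyond the point where it first goes snug: 0 while it turns easily, then grows; 0.03 to 0.6 is properly snug, 0.1 to 0.3 typical, above 0.6 overstrained. Turning takes 0.05 to 0.1 N m before snug, 0.2 N m at snug and 0.3 N m more per rad after; it does not sink noticeably and stays where it is left.
- square_plug: The other plug, already tight: brass, 16 mm square head, its top 38 mm above the tray floor, in a round steel fitting 56 mm across like the winged plug's. Origin on its axis at the tray floor, z up. It stands in the other bay of the tray, about 180 mm from the winged plug.
- tray: Fixed aluminium rinse tray, 260 mm (x) by 360 mm (y), rim 84 mm and floor 30 mm above the table, split by a low rib (top 51 mm above the table) into two bays side by side along y, each with a fitting in its floor. Origin at its centre on the table top. A few loose mosaic tiles 7 mm thick lie on its floor.

How it is judged:
By the outcome, as a careful person would: the job done as asked, in the order asked, and still so for the second after the job is handed in, with the robot touching nothing.
It also fails if it takes over 40 s, if anything falls off the work surface, if the arm or the gripper's body presses on something with over 40 N, if the wrist force passes 120 N, or if a joint passes its speed limit or range.

## Working session

There is one attempt and no reset: what is moved stays moved. The work goes in short steps, Python scripts to look and compute and a shell command to move; the robot and the scene stay as the last step left them, time stands still between calls to the robot, and variables do not carry over. Pictures are saved under pics/ and viewed, and the job is handed in when it is done.

```bash
mkdir -p pics; ls; cat > h.py <<'E'
import numpy as np,cv2
from cell import robot
def snap(n,f):
    c=robot.calibration(n); im=robot.grab_frame(n)
    cv2.imwrite('pics/'+f+'.png',cv2.cvtColor(im,cv2.COLOR_RGB2BGR)); return im,c
def ray(c,u,v,z):
    R=np.array(c['R']);t=np.array(c['t']);o=-R.T@t
    d=R.T@np.array([(u-c['cx'])/c['fx'],(v-c['cy'])/c['fy'],1]); return o+d*(z-o[2])/d[2]
def proj(c,X):
    p=np.array(c['R'])@np.array(X)+np.array(c['t']);return c['fx']*p[0]/p[2]+c['cx'],c['fy']*p[1]/p[2]+c['cy']
E
python3 - <<'E'
from h import *
s=robot.read_state();print(s)
for n in('top','scene','wrist'):
    im,c=snap(n,n+'0');R=np.array(c['R']);print(n,-R.T@np.array(c['t']),R[2])
E
```

```text
pics
{'time_s': 0.0, 'joint_positions': array([ 1.24170572e+00,  5.28388331e-02,  1.40173073e+00,  2.51422166e-05,
        1.68862041e+00, -7.02823793e-02]), 'dq': array([ 7.71981491e-05, -4.71115755e-04,  1.21361535e-03,  3.26895336e-04,
        2.80673125e-03, -3.35369788e-04]), 'effort': array([-1.20885576e-03, -3.81658995e+01, -3.60188627e+01, -1.30594772e-04,
        5.89430798e-03,  1.03684903e-05]), 'tcp_pos': array([134.22505059, 507.23366236, 230.46832476]), 'tool_rot': array([ 0.09069455,  0.70131522, -0.09179807,  0.70107387]), 'contact_force': array([ 0.55798681,  0.52735035, -0.13367464]), 'torque': array([ 6.98383025e-03, -3.53205457e-05, -8.72318048e-03]), 'grip_width': 1.0012687779143166}
top [526.54844898  17.56224749 722.51681416] [ 0.09124639  0.01071696 -0.99577068]
scene [1019.56567159 -198.89776935  615.34566351] [-0.59624561  0.32871069 -0.73242096]
wrist [ 60.52063162 528.97721352 372.69026436] [ 0.28941816 -0.07865872 -0.95396537]
```

View pics/top0.png

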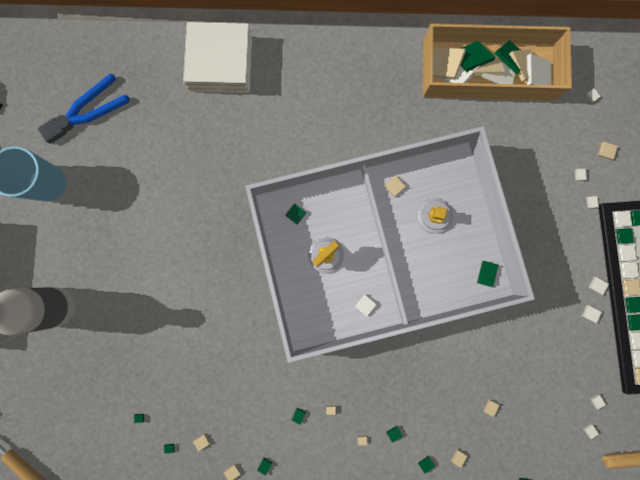

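View pics/scene0.png

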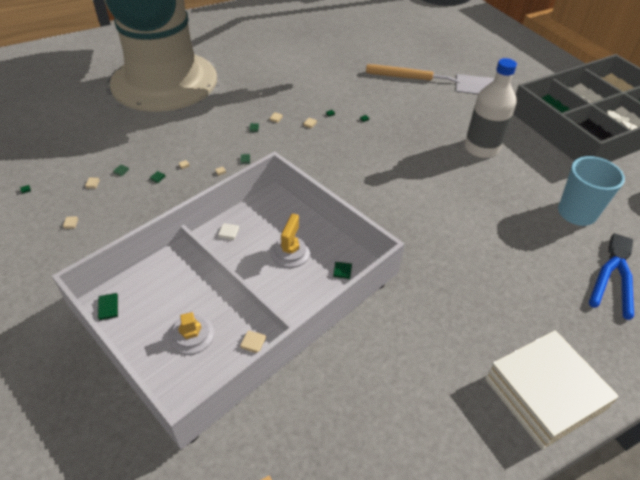

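View pics/wrist0.png

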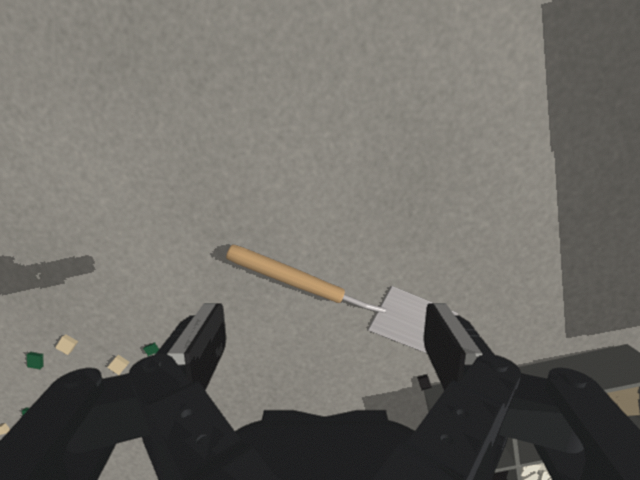

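The winged plug is at about (326,254) in the top view, with its bar running from (314,264) to (339,242). The square plug is at about (437,215). In the scene view they are at (290,235) and (190,325).

```bash
python3 - <<'E'
from h import *
C=robot.calibration('top');S=robot.calibration('scene')
def blob(f,x0,x1,y0,y1):
    im=cv2.imread('pics/'+f+'.png');h=cv2.cvtColor(im,cv2.COLOR_BGR2HSV)
    m=cv2.inRange(h,(15,170,90),(30,255,255));k=np.zeros_like(m);k[y0:y1,x0:x1]=m[y0:y1,x0:x1]
    return k
k=blob('top0',295,360,225,285);p=np.argwhere(k)[:,::-1].astype(np.float32)
r=cv2.minAreaRect(p);print(len(p),r);b=cv2.boxPoints(r)
W=np.array([ray(C,*q,88)[:2] for q in b]);print(W.round(1))
e=W[1]-W[0];f=W[2]-W[1]
for v in(e,f):print(np.linalg.norm(v),np.degrees(np.arctan2(v[1],v[0])))
print('ctr z88',ray(C,*r[0],88),'z76',ray(C,*r[0],76))
k2=blob('scene0',265,315,205,260);p2=np.argwhere(k2)[:,::-1].astype(np.float32);print(len(p2),cv2.boundingRect(p2.astype(np.int32)),p2.mean(0))
print('scene z76',ray(S,*p2.mean(0),76))
for n,z in((( 248,186),84),((484,129),84),((532,298),84),((290,360),84)):print(ray(C,*n,z))
g=ray(C,*r[0],84);print(proj(S,g))
print('square',ray(C,438,213,68))
for f,x,y in(('top0',326,254),('scene0',290,240)):
    im=cv2.imread('pics/'+f+'.png')[y-35:y+35,x-45:x+45];cv2.imwrite('pics/c_'+f+'.png',cv2.resize(im,None,fx=7,fy=7,interpolation=cv2.INTER_NEAREST))
E
```

```text
279 ((326.149658203125, 253.30889892578125), (14.924225807189941, 29.289793014526367), 28.610462188720703)
[[545.2  32.3]
 [582.5  13.4]
 [572.8  -5.7]
 [535.6  13.3]]
41.87478484929833 -26.860216619240546
21.34658613621439 -117.02361310080593
ctr z88 [558.97606668  13.33841209  88.        ] z76 [559.58933871  13.25853079  76.        ]
327 (283, 216, 14, 36) [289.85626 235.21713]
scene z76 [567.83212912  13.46013723  76.        ]
[653.95808855 130.06409943  84.        ]
[ 748.81947209 -213.30564882   84.        ]
[ 504.51719841 -280.25637556   84.        ]
[407.61188858  59.80302205  84.        ]
(np.float64(286.84336503929376), np.float64(226.96397314771508))
square [ 624.67048332 -150.70627857   68.        ]
```

View pics/c_top0.png

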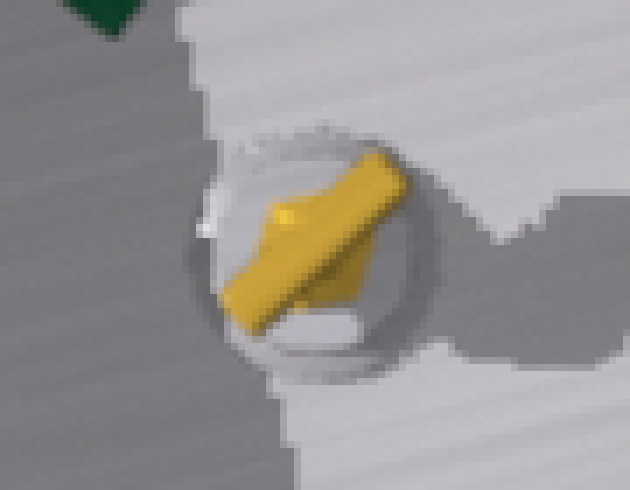

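View pics/c_scene0.png

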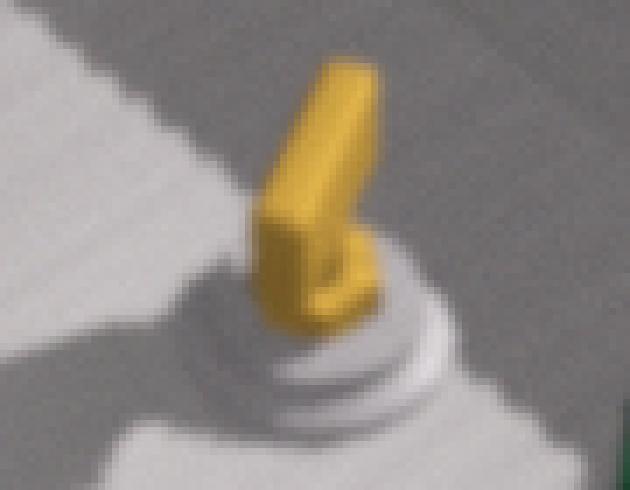

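```bash
python3 - <<'E'
from h import *
from scipy.spatial.transform import Rotation as Ro
C=robot.calibration('top');S=robot.calibration('scene')
for c,pts in((C,np.array([(380,152),(408,182),(255,333),(222,297)])/7+(281,219)),(S,np.array([(328,62),(380,65),(315,215),(258,212)])/7+(245,205))):
    W=np.array([ray(c,*q,88)[:2] for q in pts]);print(W.round(1),W.mean(0))
    v=(W[0]+W[1]-W[2]-W[3])/2;print(np.linalg.norm(v),np.degrees(np.arctan2(v[1],v[0])))
s=robot.read_state();R=Ro.from_quat(s['tool_rot']).as_matrix();print(R.round(3))
print('fitting ctr',ray(C,281+315/7,219+260/7,38))
E
```

```text
[[577.4   0.8]
 [571.4  -5.1]
 [539.7  25.2]
 [546.8  32.1]] [558.83897678  13.26347676]
43.801942924123466 -44.72014209355571
[[543.5  28.5]
 [548.8  37.2]
 [578.8   8.5]
 [573.3  -0.7]] [561.08872645  18.38659691]
41.586923780308524 135.91305810881587
[[-0.     0.256  0.967]
 [-0.001  0.967 -0.256]
 [-1.    -0.001 -0.   ]]
fitting ctr [557.16310596  13.11019392  38.        ]
```

```bash
python3 - <<'E'
from h import *
C=robot.calibration('top');S=robot.calibration('scene')
print('bottle base',ray(S,484,152,0)); b=ray(S,484,152,0)
for z in(100,150,180,200,230):print(z,proj(S,[b[0],b[1]+0,z]),proj(C,[b[0],b[1],z]))
print('cup',ray(S,580,215,0))
# cap top at scene (507,63)
s=robot.read_state()
from scipy.spatial.transform import Rotation as Ro
R=Ro.from_quat(s['tool_rot']).as_matrix()
d=np.array([560,15,170])-s['tcp_pos'];print(R.T@d,s['tcp_pos'])
E
```

```text
bottle base [477.73664618 444.71428801   0.        ]
100 (np.float64(498.7903143498754), np.float64(104.55500711473405)) (np.float64(15.228546776316875), np.float64(301.85650335754366))
150 (np.float64(507.1135099791999), np.float64(77.8555098576453)) (np.float64(-11.602585675776197), np.float64(304.11210556423373))
180 (np.float64(512.4502724402262), np.float64(60.736018614656075)) (np.float64(-30.074646179163665), np.float64(305.66498897338346))
200 (np.float64(516.1634392251194), np.float64(48.824765917546074)) (np.float64(-43.56747564292027), np.float64(306.79928533479426))
230 (np.float64(521.9828894038815), np.float64(30.156888697623344)) (np.float64(-65.86087646808767), np.float64(308.6734158503683))
cup [673.81310594 478.88228444   0.        ]
[  61.06214781 -366.87712804  537.54812285] [134.28345652 507.31126535 230.66662978]
```

```bash
python3 -m creep '[[[0,-33.5,49],0,0],[[0,-33.5,49],0,0],[[0,-33.5,49],0,0],[[0,-33.5,49],0,0],[[0,-33.5,49],0,0],[[0,-33.5,49],0,0],[[0,-33.5,49],0,0],[[0,-33.5,49],0,0],[[0,-33.5,49],0,0],[[0,-33.5,49],0,0],[[0,-32,47.5],0,0],[[0,0,0],0,0]]' 40
python3 -m creep '[[[0,0,0],10,0],[[0,0,0],10,0],[[0,0,0],9.7,0],[[0,0,0],0,0]]'
python3 - <<'E'
from h import *
snap('wrist','wrist1');print(robot.read_state()['joint_positions'])
E
```

```text
time_s: 1.65
tcp_pos: [561.1, 12.3, 229.4]
tool_rot: [0.093, 0.702, -0.093, 0.7]
contact_force: [-0.6, 0.4, -0.2]
grip_width: 1.001
time_s: 2.15
tcp_pos: [559.6, 16.0, 231.3]
tool_rot: [0.267, 0.655, -0.267, 0.655]
contact_force: [-0.6, -0.5, 0.5]
grip_width: 1.004
[-3.78081265e-02  1.51072531e-01  1.29484185e+00  2.38653725e-04
  1.69578404e+00 -8.35661732e-01]
```

View pics/wrist1.png

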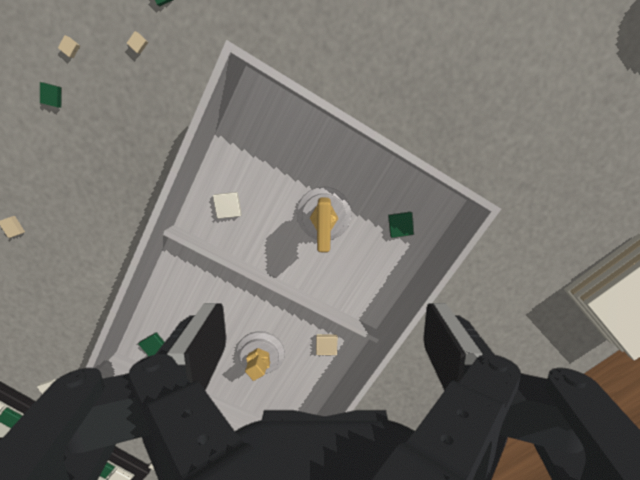

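The bar runs vertically in the wrist view, from (324,198) to (324,251). That puts it square to the jaws and nearly centred.

```bash
python3 - <<'E'
from h import *
from scipy.spatial.transform import Rotation as Ro
s=robot.read_state();c=robot.calibration('wrist')
im=cv2.imread('pics/wrist1.png');h=cv2.cvtColor(im,cv2.COLOR_BGR2HSV)
m=cv2.inRange(h,(12,130,80),(32,255,255));k=np.zeros_like(m);k[185:265,300:350]=m[185:265,300:350]
x,y=np.nonzero(k)[1],np.nonzero(k)[0]
for r in range(196,256,5):
    q=x[y==r];print(r,(q.min(),q.max()) if len(q) else None)
a=ray(c,324.3,199,88);b=ray(c,324.3,227.5 if 0 else 250,88)
cv2.imwrite('pics/c_w1.png',cv2.resize(im[180:270,280:370],None,fx=6,fy=6,interpolation=cv2.INTER_NEAREST))
R=Ro.from_quat(s['tool_rot']).as_matrix()
v=b-a;print(a,b,np.linalg.norm(v),np.degrees(np.arctan2(v[1],v[0])),(a+b)/2)
print('tcp',s['tcp_pos'],'tooly',R[:,1], 'd',R.T@((a+b)/2-s['tcp_pos']))
E
```

```text
196 None
201 (np.int64(319), np.int64(329))
206 (np.int64(318), np.int64(330))
211 (np.int64(315), np.int64(333))
216 (np.int64(312), np.int64(336))
221 (np.int64(313), np.int64(334))
226 (np.int64(316), np.int64(331))
231 (np.int64(318), np.int64(329))
236 (np.int64(318), np.int64(329))
241 (np.int64(318), np.int64(328))
246 (np.int64(318), np.int64(328))
251 None
[542.39610565  34.66928133  88.        ] [574.81118201   3.00935485  88.        ] 45.31101543943945 -44.324777268322066 [558.60364383  18.83931809  88.        ]
tcp [559.68049179  15.8222502  231.31542397] tooly [6.98223548e-01 7.15879784e-01 1.04710439e-04] d [143.31624929   1.39297069  -2.84347841]
```

View pics/c_w1.png

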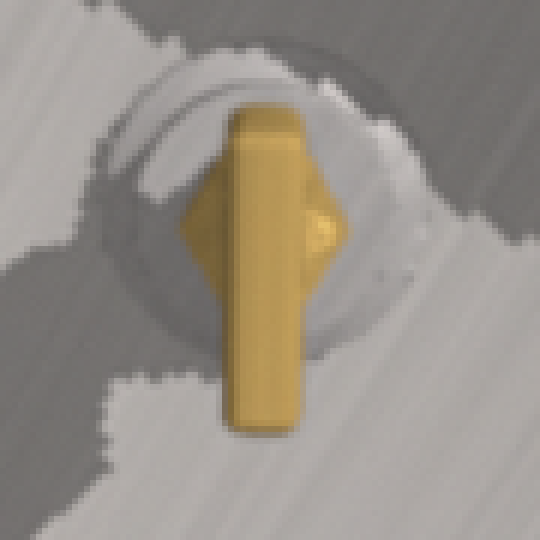

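```bash
python3 -m creep '[[[40,0.7,-1],0,0],[[45,0,0],0,0],[[40,0,0],0,0],[[30,0,0],0,0],[[12,0,0],0,0],[[7,0,0],0,0],[[0,0,0],0,0],[[0,0,0],0,0]]' 80
python3 - <<'E'
from h import *
snap('wrist','wrist2');print(robot.read_state()['contact_force'])
E
```

```text
time_s: 3.2
tcp_pos: [560.5, 16.4, 58.6]
tool_rot: [0.268, 0.654, -0.267, 0.655]
contact_force: [0.4, -0.2, 0.1]
grip_width: 0.998
[-0.31084626  0.26649139  0.66074057]
```

View pics/wrist2.png

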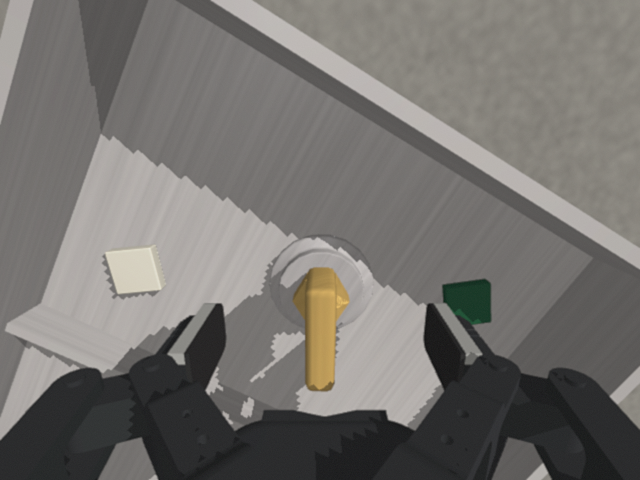

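The bar is between the pads. Its top face spans about (321,282) to (320,388), close to the midline. I'll check the centring once more.

```bash
python3 - <<'E'
from h import *
from scipy.spatial.transform import Rotation as Ro
s=robot.read_state();c=robot.calibration('wrist');R=Ro.from_quat(s['tool_rot']).as_matrix()
a=ray(c,322,282,88);b=ray(c,320,386,88);print(a,b,np.linalg.norm(a-b),R.T@((a+b)/2-s['tcp_pos']))
v=b-a;print(np.degrees(np.arctan2(v[1],v[0])),np.degrees(np.arctan2(*R[1::-1,2])),s['joint_positions'][5])
E
python3 -m creep '[[[0,0,0],0,150],[[0,0,0],0,200],[[0,0,0],0,255],[[0,0,0],0,255],[[0,0,0],0,255],[[0,0,0],0,255]]' 80
python3 - <<'E'
from h import *
snap('wrist','wrist3');s=robot.read_state();print(s)
E
```

```text
[541.45006252  35.88524444  88.        ] [572.92676832   3.65083575  88.        ] 45.053746918703645 [-29.51623762   0.14243903  -4.63985656]
-45.68137454072368 -44.511056335587355 -0.8305817941376429
time_s: 4.0
tcp_pos: [559.2, 15.8, 57.5]
tool_rot: [0.267, 0.655, -0.269, 0.654]
contact_force: [-4.3, -3.2, 3.7]
grip_width: 0.13
{'time_s': 4.05, 'joint_positions': array([-3.72115526e-02,  2.75421521e-01,  1.50712619e+00, -1.15289310e-03,
        1.36062996e+00, -8.30323944e-01]), 'dq': array([ 1.95371092e-03,  9.16994601e-05, -2.29492891e-04,  2.38228482e-03,
       -3.91038285e-05, -9.05891624e-04]), 'effort': array([ 1.46490678e+00, -4.25718784e+01, -3.33373654e+01,  7.53878150e-01,
       -1.16502330e+00,  3.01200416e-03]), 'tcp_pos': array([559.23606031,  15.78964569,  57.491122  ]), 'tool_rot': array([ 0.26742995,  0.65474121, -0.26856435,  0.65396357]), 'contact_force': array([-4.34982757, -3.08467043,  4.50881767]), 'torque': array([-0.4997314 ,  0.75082711, -0.00895687]), 'grip_width': 0.12474577072317813}
```

View pics/wrist3.png

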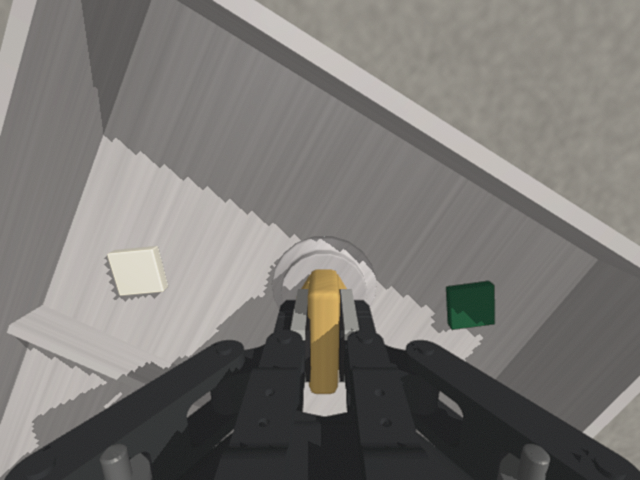

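```bash
python3 - <<'E'
from h import *
from scipy.spatial.transform import Rotation as Ro
c=robot.calibration('wrist');s=robot.read_state();R=Ro.from_quat(s['tool_rot']).as_matrix()
for u,v in((294,301),(348,300),(321,300.5)):
    p=ray(c,u,v,52);print(p,R.T@(p-s['tcp_pos']))
C=robot.calibration('top')
p=ray(C,281+315/7,219+258/7,50);print(p)
E
python3 - <<'E'
import cv2
im=cv2.imread('pics/wrist2.png')[225:400,250:400];cv2.imwrite('pics/c_w2.png',cv2.resize(im,None,fx=3.4,fy=3.4,interpolation=cv2.INTER_NEAREST))
E
```

```text
[548.96193211   7.52209461  52.        ] [  5.51664251 -13.08877929  -1.52086952]
[566.68004595  26.28873658  52.        ] [ 5.46779897 12.71487452 -2.05703503]
[557.82672865  16.91149488  52.        ] [ 5.49220492 -0.17859353 -1.78912596]
[557.05818367  13.2006851   50.        ]
```

View pics/c_w2.png

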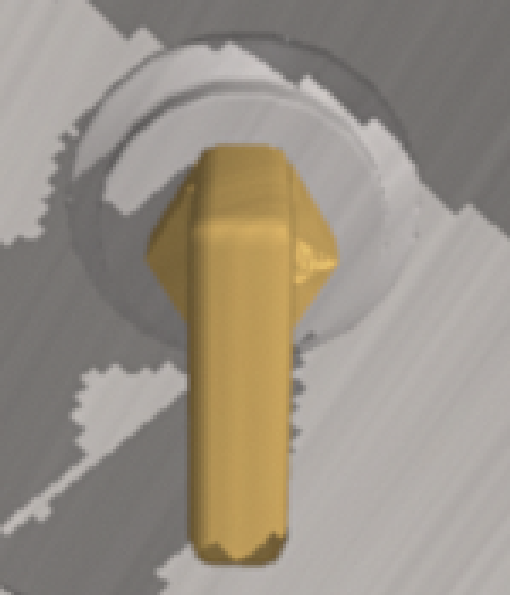

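```bash
cat > st.py <<'E'
from h import *
from scipy.spatial.transform import Rotation as Ro
s=robot.read_state();R=Ro.from_quat(s['tool_rot']).as_matrix()
print('t',round(s['time_s'],2),'yaw',np.degrees(np.arctan2(R[1,1],R[0,1])).round(2),'T',s['torque'].round(3),'F',s['contact_force'].round(1),'e6',s['effort'][5].round(3),'p',s['tcp_pos'].round(1),'g',round(s['grip_width'],3))
E
python3 st.py
python3 -m creep '[[[0,0,0],4,255],[[0,0,0],4,255],[[0,0,0],0,255]]' >/dev/null; python3 st.py
python3 -m creep '[[[0,0,0],4,255],[[0,0,0],4,255],[[0,0,0],0,255]]' >/dev/null; python3 st.py
```

```text
t 4.05 yaw 45.46 T [-0.5    0.751 -0.009] F [-4.3 -3.1  4.5] e6 0.003 p [559.2  15.8  57.5] g 0.125
t 4.42 yaw 37.48 T [-0.553  0.8   -0.074] F [-5.2 -3.5  4.3] e6 0.319 p [559.4  15.8  57.5] g 0.127
t 4.8 yaw 29.53 T [-0.525  0.67  -0.045] F [-4.1 -3.1  4.8] e6 0.275 p [559.5  15.9  57.5] g 0.129
```

```bash

python3 -m creep '[[[0,0,0],3,255],[[0,0,0],0,255]]' >/dev/null; python3 st.py
python3 -m creep '[[[0,0,0],3,255],[[0,0,0],0,255]]' >/dev/null; python3 st.py
python3 - <<'E'
from h import *
snap('wrist','wrist4')
E
```

```text
t 5.05 yaw 26.55 T [-0.562  0.702 -0.056] F [-3.  -3.1  4.3] e6 0.171 p [559.5  16.   57.5] g 0.126
t 5.3 yaw 23.56 T [-0.6    0.63   0.004] F [-4.4 -3.8  3.5] e6 0.186 p [559.6  15.9  57.4] g 0.126
```

View pics/wrist4.png

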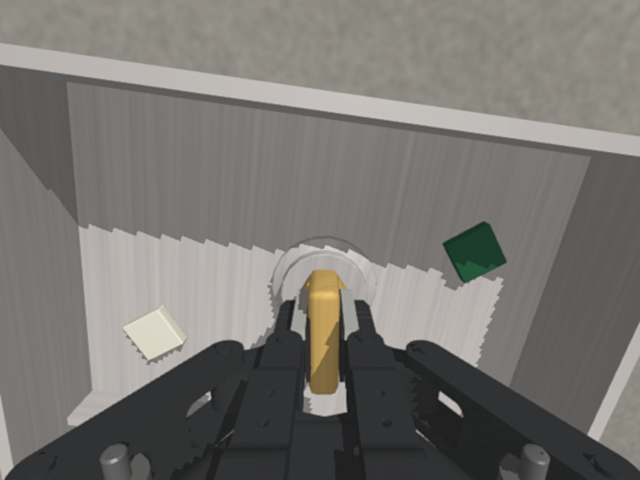

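```bash
cat > av.py <<'E'
from h import *
from scipy.spatial.transform import Rotation as Ro
T=[];F=[];e=[]
for i in range(4):
    s=robot.read_state();T.append(s['torque']);F.append(s['contact_force']);e.append(s['effort'][5]);robot.grab_frame('wrist')
R=Ro.from_quat(s['tool_rot']).as_matrix()
print('t',round(s['time_s'],2),'yaw',np.degrees(np.arctan2(R[1,1],R[0,1])).round(2),'Tz',np.round([x[2] for x in T],3),'T',np.mean(T,0).round(3),'F',np.mean(F,0).round(1),'e6',np.round(e,3))
E
python3 av.py
for i in 1 ; do python3 -m creep '[[[0,0,0],3,255]]' >/dev/null; python3 av.py; done
python3 -m creep '[[[0,0,0],3,255]]' >/dev/null; python3 av.py
python3 -m creep '[[[0,0,0],3,255]]' >/dev/null; python3 av.py
```

```text
t 5.5 yaw 23.6 Tz [-0.046 -0.027 -0.015  0.024] T [-0.584  0.699 -0.016] F [-3.8 -3.8  3.7] e6 [ 0.023 -0.022 -0.032 -0.034]
t 5.83 yaw 20.58 Tz [ 0.116 -0.055  0.03   0.024] T [-0.569  0.639  0.029] F [-4.1 -3.1  4. ] e6 [-0.682 -0.146  0.317  0.079]
t 6.15 yaw 17.6 Tz [ 0.074 -0.063 -0.074 -0.038] T [-0.63   0.622 -0.025] F [-3.8 -3.8  3.5] e6 [-0.678 -0.181  0.341  0.09 ]
t 6.47 yaw 14.6 Tz [ 0.11  -0.034 -0.042 -0.035] T [-0.633  0.584 -0.   ] F [-3.5 -3.9  3.8] e6 [-0.675 -0.138  0.324  0.086]
```

Moving resistance is about +0.1 N m, so the plug isn't snug after 31°. I'll continue in single rows.

```bash

python3 -m creep '[[[0,0,0],3,255]]' >/dev/null; python3 st.py
python3 -m creep '[[[0,0,0],3,255]]' >/dev/null; python3 st.py
python3 -m creep '[[[0,0,0],2,255]]' >/dev/null; python3 st.py
python3 av.py
```

```text
t 6.65 yaw 11.56 T [-0.673  0.501  0.231] F [-3.3 -3.4  3.1] e6 -0.578 p [559.8  16.   57.5] g 0.126
t 6.78 yaw 8.54 T [-0.686  0.446  0.262] F [-3.2 -3.4  3.2] e6 -0.337 p [559.8  16.   57.5] g 0.133
t 6.9 yaw 6.52 T [-0.815  0.472  0.2  ] F [-3.2 -4.3  3.3] e6 -0.119 p [559.9  16.   57.5] g 0.127
t 7.05 yaw 6.56 Tz [0.2   0.092 0.049 0.013] T [-0.763  0.5    0.088] F [-3.1 -4.4  3.7] e6 [-0.119  0.09   0.307  0.124]
```

```bash

python3 -m creep '[[[0,0,0],2,255]]' >/dev/null; python3 st.py
python3 -m creep '[[[0,0,0],2,255]]' >/dev/null; python3 st.py
python3 av.py
```

```text
t 7.22 yaw 4.54 T [-0.742  0.491  0.206] F [-3.7 -4.2  3.4] e6 -0.27 p [559.9  16.   57.5] g 0.122
t 7.35 yaw 2.52 T [-0.803  0.398  0.297] F [-2.9 -3.9  3.2] e6 -0.122 p [559.9  16.   57.5] g 0.13
t 7.5 yaw 2.56 Tz [0.297 0.13  0.115 0.04 ] T [-0.787  0.438  0.146] F [-2.8 -4.4  3. ] e6 [-0.122  0.111  0.33   0.146]
```

Resistance jumped from about 0.11 to 0.23 N m between yaw 14.6° and 11.6°, then rose to about 0.3. The plug went snug there and is now roughly 0.16–0.21 rad past it. I'll check that the head followed, then add one small turn.

```bash

python3 -m creep '[[[0,0,0],1.5,255]]' >/dev/null; python3 st.py
python3 -m creep '[[[0,0,0],1.5,255]]' >/dev/null; python3 st.py
python3 - <<'E'
from h import *
snap('wrist','wrist5')
E
```

```text
t 7.67 yaw 1.05 T [-0.827  0.344  0.237] F [-2.6 -3.4  5.1] e6 -0.144 p [559.9  16.   57.5] g 0.128
t 7.8 yaw -0.48 T [-0.794  0.351  0.297] F [-3.1 -5.   3.4] e6 -0.015 p [559.9  16.   57.5] g 0.13
```

View pics/wrist5.png

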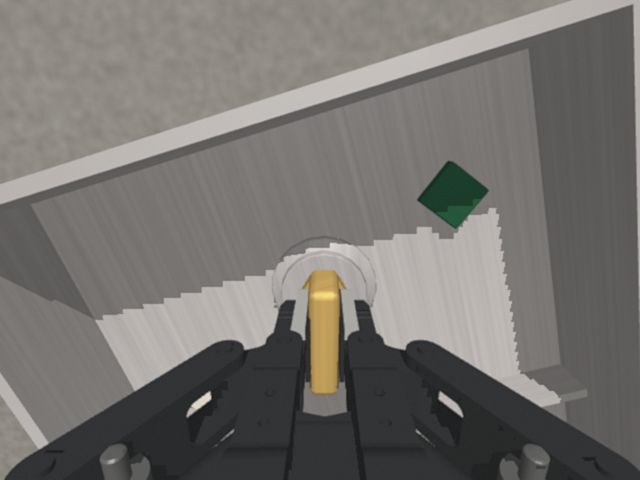

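The bar is still vertical between the pads, from (324,270) to (324,392), so the head followed all 46°. Estimated seat is 0.21–0.26 rad. Next I release and rise straight up. The jaws open along y, well clear of the walls and rib at this height.

```bash
python3 -m creep '[[[0,0,0],0,200],[[0,0,0],0,120],[[0,0,0],0,0],[[0,0,0],0,0],[[0,0,0],0,0],[[0,0,0],0,0]]'
python3 st.py
python3 -m creep '[[[-15,0,0],0,0],[[-40,0,0],0,0],[[-50,0,0],0,0],[[-50,0,0],0,0],[[-20,0,0],0,0],[[0,0,0],0,0],[[0,0,0],0,0]]'
python3 - <<'E'
from h import *
snap('wrist','wrist6');snap('scene','scene6')
E
```

```text
time_s: 8.6
tcp_pos: [559.8, 16.4, 57.3]
tool_rot: [0.502, 0.498, -0.502, 0.498]
contact_force: [-0.9, -0.6, 0.8]
grip_width: 0.999
t 8.6 yaw -0.52 T [ 0.004 -0.015  0.021] F [-0.9 -0.6  0.8] e6 -0.001 p [559.8  16.4  57.3] g 0.999
time_s: 9.48
tcp_pos: [559.4, 16.4, 231.2]
tool_rot: [-0.502, -0.498, 0.503, -0.497]
contact_force: [-0.5, -0.3, -0.6]
grip_width: 1.004
```

View pics/wrist6.png

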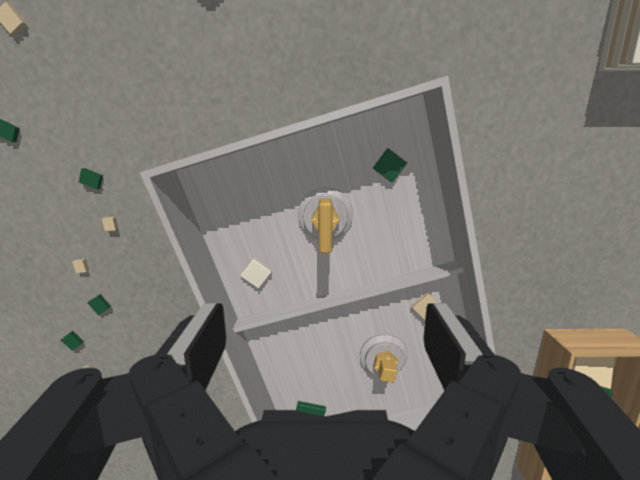

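View pics/scene6.png

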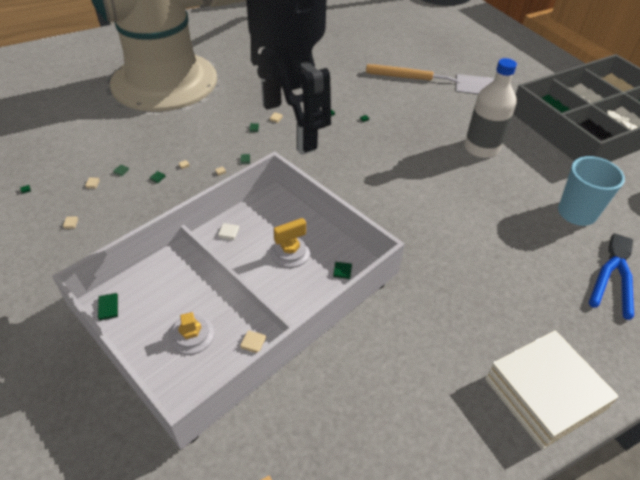

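After release the wing bar stays where I left it, from (326,200) to (325,251) in the wrist view. In the scene view the square plug and the tiles are unchanged, and the robot is clear of everything.

```bash
python3 -c "
from cell import robot
print(robot.sign_off())"
```

```text
the job is handed in; nothing more can be done
None
```

I tightened the winged plug, let go of it and handed the job in at about 9.6 s on the robot's clock.

- **Turn:** I turned it clockwise about 46° in one grasp. Resistance was 0.1 N m or less while it ran freely. It jumped to about 0.23 N m after roughly 31–34° and then rose to about 0.3 N m. I stopped an estimated 0.21–0.26 rad (12–15°) past snug, well under the 0.6 rad limit.
- **Last checks:** The wing head followed the whole turn and stayed where I left it after release. The square plug and tiles look unmoved. The gripper is about 170 mm above where it gripped, and the forces read zero to within noise.
- **Less certain:** The moment readings were noisy, by about ±0.04 N m, and fell towards zero whenever the arm stopped. The seat angle is therefore inferred from readings taken at the end of each step, not measured directly. The camera views also disagreed by up to about 5 mm on the plug's centre, so the grip was probably 1–3 mm off along the bar, with no sign of slipping.

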